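# Meter one dose of clay balls into the terracotta pot

### The arm

A 6-joint arm with a two-finger parallel gripper is mounted at the origin on the work surface. World frame = base frame: x ahead of the robot, y to its left, z up, the work surface at z = 0. Lengths are in m, angles in degrees, forces in N, time in s.
With the tool pointing down it reaches from about 0.35 to 0.875 m from the base axis. Payload 4.2 kg.
Tool frame: the origin (TCP) lies midway between the tips of the shut fingers; the grasp point (between the pads) lies 19 mm behind it; z points along the fingers, y is the line along which they close (so a half turn about z gives the same grasp; the last joint's range is limited). The gripper opens to 87 mm and grips with 3 to 60 N. Pads are 19 mm wide; open, the fingers measure 117 mm over their backs; the gripper's body (75 mm by 190 mm) begins 51 mm behind the grasp point.
Start: joints at [91.192, 22.042, 0.453, 0, -68.411, -14.817], TCP at [0.147, 0.607, 0.223] pointing down, gripper open.
Joint ranges: [-179.83, 179.83], [-69.29, 118.12], [-61.27, 80.66], [-181.25, 117.63], [-171.15, -9.14], [-177.46, 177.46]. Speed limits (degrees/s): [159.86, 159.86, 180, 180, 180, 180].

### API

Orientations are given as [roll, pitch, yaw] about the fixed x, y, z axes, in that order (R = Rz(yaw) Ry(pitch) Rx(roll)).
In Python, from workcell import env gives the robot as it stands. The module is installed in compiled form; this text tells all that it offers. Calls block until the motion is done:
- env.goto(position, orientation): joint-space move of the TCP to a pose.
- env.move_straight(position, rotation=None, rate=0.15, force_limit=None): straight line of the TCP; rotation=None keeps the orientation; rate is the mean speed in m/s. With force_limit (N) it stops when the force on the tool has changed by that much, and returns True; else False.
- env.set_joints(angles): joint-space move.
- env.gripper_to(opening, grasp_force=None): opening from 0.0 (shut) to 1.0 (fully open); grasp_force is the grip in N (None keeps the last); returns when the fingers have stopped.
- env.dwell(seconds).
- env.inverse_kinematics(position, orientation): joint angles nearest the present ones, or None.
- env.read_state(): the state.
- env.grab_frame(name): name is "scene" or "top" or "wrist"; returns a dict with "image" (384x512x3 uint8, blue, green, red), "fx", "fy", "cx", "cy" (pixels), "D" ([k1, k2, p1, p2, k3] as OpenCV has them; the pictures are not rectified), "position" and "orientation" of the camera in the world. Camera axes: x right, y up, looking along -z (the intrinsics and any distortion apply to the point x, -y, -z); pixel columns grow to the right and rows downward; lengths in m; the calibration is good to about 2 mm. A picture is of the moment at which its call begins. There is no depth.
A pose or a line that the arm cannot do raises env.Unreachable and nothing moves.
- env.close_job(): hands the job in; it is judged then, once.
Trained networks look in a picture, given as the dict that the camera call returned (one of the last four; its "shot" number tells which), for a name from the list of things; names that differ only in an ending like _2 or _b are one class to them, and where a whole thing is asked for, a point or a joint stands for the part that bears it (a point fixed in the world has none). Each returns a list of dicts, best first, with "score" (0 to 1); they miss things now and then, are a little off and sometimes report something else, mostly with a low value. They report only what shows in the picture. A call takes as long as a camera call. They do not tell look-alikes from the thing itself.
- env.search_frame(picture, thing): "xyz" ([x, y, z] in m, in world coordinates, good to about 4 mm: the middle of the surface that is visible of it).
- env.trace(picture, thing): "mask" (384x512 bool, what is visible of it).
The state is a dict: "clock": time; "joint_positions": joint angles; "qvel": joint speeds; "joint_torque": joint torques, N m; "position": TCP position; "tool_rot": TCP orientation; "force": force on the tool from outside, world axes, zero at the start; "wrist_torque": the same for the moment, N m; "opening": opening from 0.0 (shut) to 1.0 (fully open); "finger_force": force on a finger pad.
Only numpy, scipy, OpenCV 4.12 (cv2) and the standard library are available. Lean on these libraries where they do the work, as an engineer would, in place of code of your own. Each camera call takes 0.05 s, during which the arm holds its last target. There are 200 camera calls.

### The job

Give the terracotta pot one dose of drainage balls: pull the green-handled gate of the hopper above it about half way out, so that only the two clay balls in the far bay drop into the pot, then push the gate fully shut again. The two balls in the near bay must stay in the hopper, the pot must stay standing under it, and the grey-handled hopper's gate is left alone.

Things in the scene. Friction and masses are not known exactly. Their poses are not given: they have to be found in the camera images.
- hopper: Clear-walled hopper fixed on a dark four-legged frame (94 x 150 mm), origin on the bench under the outlet's middle, z up, x pointing away from the gate handle (the gate pulls out towards -x). Walls from 118 to 204 mm high, 80 x 36 mm, open on top. A divider at x = 0 parts the far bay (x +3 to +37 mm) from the near bay (x -37 to -3 mm, handle side); each holds two clay balls.
- gate (a joint): How far this hopper's gate is pulled out (m): 0 shut, 0.110 fully open, 0.055 half way; starts up to 0.005. A 5 mm aluminium plate under both bays, top 117 mm high; slides level along the hopper's x, needs about 2 N, stays where left. It uncovers the far bay first: both far balls have dropped by about 0.040, near balls start to sink at about 0.064.
- gate_handle (a point): Green upright handle on the gate's outer end: 14 mm thick along the pull, 24 mm wide across it, top 175 mm above the bench. Point on its centre line, 25 mm below its top, 110 mm to the -x side of the hopper's origin when shut; axes as the hopper's; moves with the gate. Free for 50 mm on both sides; hopper wall 63 mm behind. Grip from above across the 24 mm.
- pot: Terracotta pot, loose, standing under the hopper's outlet and between its legs: 110 mm across the rim, 88 mm tall, 5 mm wall, about 350 g. Origin at the centre of its underside, z up. Its rim is 24 mm below the gate.
- far_low_center (a point): Terracotta-coloured fired-clay ball, 24 mm in diameter (14 g), point at its centre. It starts in the far bay of the hopper, below.
- far_top_center (a point): Terracotta-coloured fired-clay ball, 24 mm in diameter (14 g), point at its centre. It starts in the far bay of the hopper, above.
- near_low_center (a point): Terracotta-coloured fired-clay ball, 24 mm in diameter (14 g), point at its centre. It starts in the near bay of the hopper, below.
- near_top_center (a point): Terracotta-coloured fired-clay ball, 24 mm in diameter (14 g), point at its centre. It starts in the near bay of the hopper, above.
- other_gate (a joint): Gate of the second, like hopper, which has a grey handle, white balls and a grey tray beneath: 0 shut, as it starts. To be left alone.
Not all that is in view belongs to the job. Leave any blue or purple look-alike of the hopper alone.

How it is judged (in metres and radians):
On the way:
1. both far-bay balls are in the pot while the near-bay balls are still in the hopper (horizontal distance between each of far_low_center, far_top_center and pot below 0.052 m and height (world z) of each of far_low_center, far_top_center below 0.08 m and horizontal distance between each of near_low_center, near_top_center and hopper below 0.045 m and height (world z) of each of near_low_center, near_top_center above 0.12 m and value of joint gate above 0.015 m), for 0.2 s.
At the end, for the whole second after the job is handed in: Both far-bay balls lie in the pot (within 52 mm of its axis, below 80 mm high); both near-bay balls are still in the hopper (over 120 mm high, within 45 mm of its axis); the green gate is within 12 mm of shut; the pot is at rest, upright within 10 degrees, within 30 mm of the hopper's middle (horizontal distance between each of far_low_center, far_top_center and pot below 0.052 m and height (world z) of each of far_low_center, far_top_center below 0.08 m and horizontal distance between each of near_low_center, near_top_center and hopper below 0.045 m and height (world z) of each of near_low_center, near_top_center above 0.12 m and value of joint gate below 0.012 m and angle between pot's own z axis and vertical below 0.17 rad and horizontal distance between pot and hopper below 0.03 m and linear speed of pot below 0.02 m/s); the robot touches nothing.
It fails at once if the grey-handled gate is moved by more than 10 mm (value of joint other_gate above 0.01 m).
It also fails if it takes over 38 s, if anything falls off the work surface, if the arm or the gripper's body presses on something with over 40 N, if the wrist force passes 120 N, or if a joint passes its speed limit or range.

## Working session

There is one attempt and no reset: what is moved stays moved. The work goes in short steps, each a Python script; the robot and the scene stay as the last script left them, time stands still between calls to the robot, and variables do not carry over. Pictures are saved under pics/ and viewed, at most 10 in all, crops included, and the job is handed in when it is done.

```bash
mkdir -p pics
cat > h.py <<'E'
from workcell import env
import numpy as np, cv2
from scipy.spatial.transform import Rotation as R
def P(o):
    o=np.asarray(o,float)
    return o if o.shape==(3,3) else (R.from_quat(o).as_matrix() if o.size==4 else R.from_euler('xyz',o,degrees=True).as_matrix())
def ray(f,uv):
    K=np.array([[f['fx'],0,f['cx']],[0,f['fy'],f['cy']],[0,0,1]])
    n=cv2.undistortPoints(np.array([[uv]],float),K,np.array(f['D'],float))[0,0]
    d=P(f['orientation'])@np.array([n[0],-n[1],-1]); return np.array(f['position']),d/np.linalg.norm(d)
def tri(fs,uvs):
    A=np.zeros((3,3));b=np.zeros(3);L=[ray(f,u) for f,u in zip(fs,uvs)]
    for p,d in L:
        M=np.eye(3)-np.outer(d,d);A+=M;b+=M@p
    x=np.linalg.solve(A,b); return x,[np.linalg.norm((np.eye(3)-np.outer(d,d))@(x-p)) for p,d in L]
def atz(f,uv,z):
    p,d=ray(f,uv); return p+d*(z-p[2])/d[2]
def proj(f,X):
    K=np.array([[f['fx'],0,f['cx']],[0,f['fy'],f['cy']],[0,0,1]])
    c=P(f['orientation']).T@(np.asarray(X)-f['position']);c=c*[1,-1,-1]
    return cv2.projectPoints(c.reshape(1,1,3),np.zeros(3),np.zeros(3),K,np.array(f['D'],float))[0].ravel()
E
python3 - <<'E'
from h import *
s=env.read_state();print(s['position'],s['tool_rot'],s['clock'],s['force'])
fs={}
for n in('scene','top'):
    f=env.grab_frame(n);fs[n]=f
    cv2.imwrite(f'pics/{n}1.png',f['image']);print(n,f['position'],f['orientation'],f['fx'])
    for t in('hopper','gate_handle','pot','far_top_center','near_top_center'):
        print(t,[(np.round(d['xyz'],3).tolist(),round(d['score'],2),proj(f,d['xyz']).round().tolist()) for d in env.search_frame(f,t)])
print(env.read_state()['clock'])
E
```

```text
[0.14706086 0.60684698 0.22145719] [ 1.79876206e+02 -5.43759866e-03 -1.36327040e+01] 0.0 [ 0.27108321 -0.2729381  -0.32025481]
scene [ 1.19702798 -0.75504016  0.85617594] [52.25185731  0.17123841 39.44278005] 489.44905496798776
hopper [([0.836, -0.276, 0.125], 0.85, [275.0, 308.0]), ([0.352, -0.164, 0.132], 0.69, [151.0, 182.0]), ([0.68, 0.169, 0.13], 0.59, [334.0, 171.0]), ([0.361, 0.188, 0.121], 0.58, [245.0, 132.0])]
gate_handle [([0.262, 0.179, 0.126], 0.78, [219.0, 121.0]), ([0.585, 0.156, 0.119], 0.77, [301.0, 164.0]), ([0.246, -0.163, 0.128], 0.68, [126.0, 168.0]), ([0.736, -0.275, 0.118], 0.59, [236.0, 285.0])]
pot [([0.686, 0.158, 0.051], 0.72, [331.0, 198.0])]
far_top_center []
near_top_center []
top [4.55593661e-01 2.57189068e-04 1.20365384e+00] [  7.05229895  -1.09817716 -89.54560187] 450.3648761803646
hopper [([0.813, -0.265, 0.126], 0.89, [348.0, 107.0]), ([0.322, -0.15, 0.127], 0.79, [303.0, 309.0]), ([0.341, 0.196, 0.124], 0.67, [155.0, 300.0])]
gate_handle [([0.755, -0.27, 0.115], 0.92, [349.0, 131.0]), ([0.602, 0.16, 0.12], 0.91, [174.0, 190.0]), ([0.271, -0.15, 0.117], 0.62, [303.0, 331.0]), ([0.288, 0.194, 0.116], 0.59, [156.0, 323.0])]
pot [([0.692, 0.176, 0.069], 0.87, [171.0, 157.0])]
far_top_center [([0.703, 0.203, 0.158], 0.64, [154.0, 145.0])]
near_top_center [([0.664, 0.191, 0.163], 0.5, [159.0, 161.0])]
0.6
```

View pics/scene1.png

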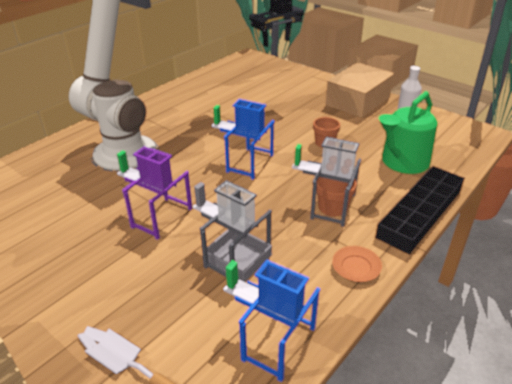

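View pics/top1.png

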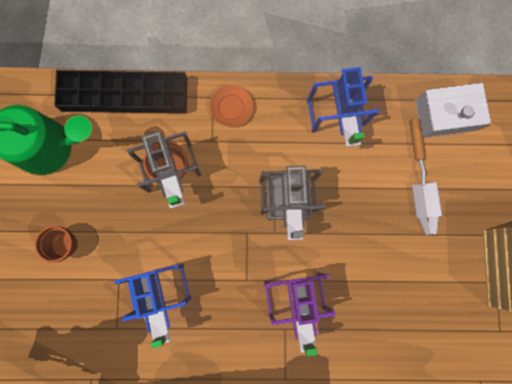

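The scene view shows the target, which has clear walls and the pot beneath it, at (338,165), with its green handle at (298,155). The top view has that handle at (175,200) and the hopper at (158,150). The grey-handled hopper is at (290,195) in the top view. The blue and purple ones are decoys. Next I'll take wrist views.

Run:
```python
from h import *
import pickle
f0=env.grab_frame('top');fs=[f0]
env.goto([0.55,0.13,0.38],[180,0,20])
for k,p in enumerate([[0.55,0.13,0.38],[0.60,0.19,0.40]]):
    if k: env.move_straight(p)
    f=env.grab_frame('wrist');fs.append(f)
    cv2.imwrite(f'pics/w{k}.png',f['image'])
    print(f['position'],f['orientation'])
    for t in('hopper','gate_handle','pot','far_top_center','near_top_center'):
        print(t,[(np.round(d['xyz'],3).tolist(),round(d['score'],2),proj(f,d['xyz']).round().tolist()) for d in env.search_frame(f,t)])
pickle.dump(fs,open('fs.pkl','wb'))
cv2.imwrite('pics/w01.png',np.hstack([cv2.resize(f['image'],(400,300)) for f in fs[1:]]))
print(env.read_state()['clock'])
```

```text
[0.6290853 0.1592257 0.5418313] [-1.74403030e+01 -3.33149278e-03 -6.99104530e+01]
hopper [([0.383, 0.188, 0.118], 0.83, [187.0, 238.0]), ([0.812, -0.194, 0.048], 0.83, [478.0, 77.0]), ([0.6, 0.166, 0.116], 0.66, [241.0, 120.0]), ([0.67, 0.186, 0.125], 0.64, [244.0, 69.0]), ([0.344, -0.084, 0.095], 0.63, [318.0, 292.0])]
gate_handle [([0.256, 0.175, 0.146], 0.97, [171.0, 307.0]), ([0.601, 0.167, 0.116], 0.75, [241.0, 120.0]), ([0.687, 0.164, 0.068], 0.68, [262.0, 68.0])]
pot [([0.689, 0.16, 0.07], 0.82, [264.0, 67.0])]
far_top_center [([0.699, 0.198, 0.16], 0.52, [242.0, 39.0])]
near_top_center [([0.662, 0.19, 0.165], 0.84, [238.0, 70.0])]
[0.67902041 0.21840506 0.56181913] [-1.74604108e+01 -1.96660916e-02 -6.99574155e+01]
hopper [([0.816, -0.19, 0.043], 0.93, [479.0, 113.0]), ([0.358, 0.198, 0.169], 0.82, [199.0, 292.0]), ([0.373, -0.075, 0.097], 0.79, [334.0, 301.0]), ([0.658, 0.183, 0.126], 0.63, [268.0, 125.0])]
gate_handle [([0.598, 0.163, 0.118], 0.7, [266.0, 163.0]), ([0.272, 0.171, 0.116], 0.49, [204.0, 312.0])]
pot [([0.675, 0.216, 0.068], 0.76, [252.0, 106.0])]
far_top_center [([0.7, 0.2, 0.163], 0.69, [269.0, 93.0])]
near_top_center [([0.66, 0.193, 0.161], 0.69, [264.0, 122.0])]
4.2333
```

View pics/w01.png

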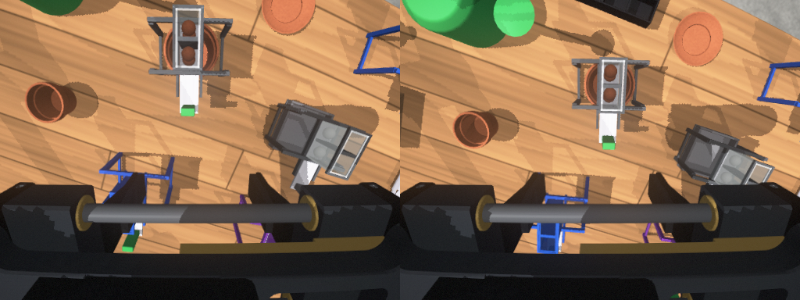

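The wrist views show the target hopper with two balls visible. Its green handle is at half-scale (188,111) in the first and (608-400,146) in the second. The hopper lies nearly along the image vertical. Next I'll measure the handle and axis from the pixels.

Run:
```python
from h import *
import pickle
fs=pickle.load(open('fs.pkl','rb'))
fs.append(env.grab_frame('scene'))
def green(f,c,r=14):
    h=cv2.cvtColor(f['image'],cv2.COLOR_BGR2HSV)
    m=cv2.inRange(h,(50,110,60),(80,255,255))
    n,l,st,ce=cv2.connectedComponentsWithStats(m)
    i=1+np.argmin([np.hypot(*(ce[k]-c))+(0 if st[k,4]>15 else 999) for k in range(1,n)])
    return ce[i],st[i],cv2.minAreaRect(np.argwhere(l==i)[:,::-1].astype(np.float32)),h[l==i][:,2]
G=[green(f,c) for f,c in zip(fs,[(175,200),(241,142),(266,187),(298,155)])]
for g in G: print(g[0].round(1),g[1],g[2],np.percentile(g[3],[5,50,95]))
u=[g[0] for g in G]
for ix in([0,3],[1,3],[2,3],[1,2],[0,1],[0,1,2,3]):print(ix,*tri([fs[i] for i in ix],[u[i] for i in ix]))
for f,g in zip(fs[:3],G): print('at175',atz(f,g[0],0.172))
# balls
for t in('far_top_center','near_top_center'):
    c=[]
    for f in fs[1:3]: pass
for f in fs[1:3]:
    g=G[1] if f is fs[1] else G[2]
    x,y=g[0]; c=f['image'][max(0,int(y)-140):int(y)+20,int(x)-70:int(x)+70]
    cv2.imwrite(f'pics/c{"1" if f is fs[1] else "2"}.png',cv2.resize(c,None,fx=2.8,fy=2.8,interpolation=cv2.INTER_CUBIC)); print('crop origin',max(0,int(y)-140),int(x)-70)
a,b=[cv2.imread(f'pics/c{k}.png') for k in(1,2)]
h=min(len(a),len(b)); cv2.imwrite('pics/c12.png',np.hstack([a[-h:],b[-h:]]));print(a.shape,b.shape)
```

```text
[172.6 199.6] [167 196  12   8  61] ((172.6999969482422, 199.6000213623047), (6.008327484130859, 10.435516357421875), 71.56504821777344) [ 88. 171. 181.]
[240.1 143.4] [232 139  17  10 166] ((240.0, 143.5), (9.0, 16.0), 90.0) [186. 225. 228.]
[266.5 186.4] [259 182  16   9 128] ((266.5, 186.0), (8.0, 15.0), 90.0) [179.4 226.  228. ]
[297.4 154.2] [295 144   6  21  87] ((297.413818359375, 154.03448486328125), (4.318365573883057, 20.097007751464844), 4.763641834259033) [118.6 140.  211.7]
[0, 3] [0.57351971 0.15753646 0.14501708] [np.float64(0.0015564220023204605), np.float64(0.0015564220023204488)]
[1, 3] [0.57186025 0.15621241 0.1448304 ] [np.float64(0.0006042846458296734), np.float64(0.0006042846458298697)]
[2, 3] [0.57116073 0.15413026 0.14660874] [np.float64(0.002507818970478065), np.float64(0.0025078189704779673)]
[1, 2] [0.57445806 0.15623134 0.16745223] [np.float64(0.00020375364328035524), np.float64(0.00020375364328031168)]
[0, 1] [0.57325837 0.15625883 0.15906253] [np.float64(0.00026384715003703385), np.float64(0.0002638471500370674)]
[0, 1, 2, 3] [0.57220181 0.1556252  0.14767506] [np.float64(0.0033225783812645972), np.float64(0.0005535696231761422), np.float64(0.0037827745909514844), np.float64(0.0022148892561155292)]
at175 [0.57166737 0.15455113 0.172     ]
at175 [0.57528061 0.15614233 0.172     ]
at175 [0.57550219 0.15707055 0.172     ]
crop origin 3 170
crop origin 46 196
(448, 392, 3) (448, 392, 3)
```

View pics/c12.png

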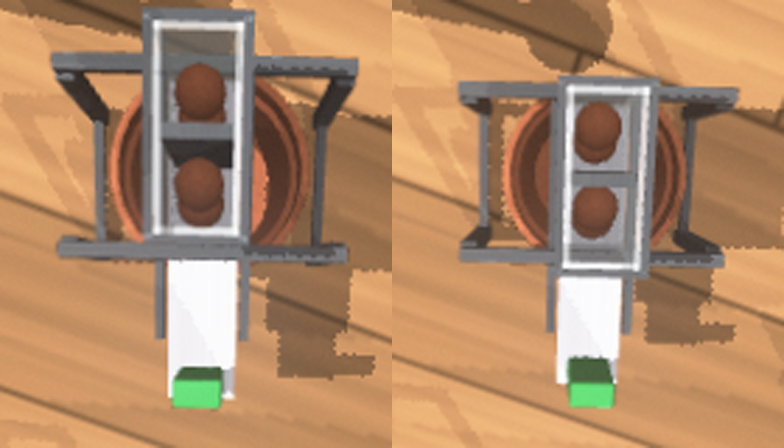

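The crops show the bright green top of the handle at (197,394) and (591,393). The rim far and near midpoints are (200,11) and (195,240) in the left crop, and (608,79) and (598,270) in the right. The gate is nearly shut and the pot sits between the legs.

Run:
```python
from h import *
import pickle
fs=pickle.load(open('fs.pkl','rb'))
def px(k,c): 
    return np.array([c[0]-(392 if k==2 else 0)+.5,c[1]+.5])/2.8-.5+([170,3] if k==1 else [196,46])
D={'far':((200,11),(607.5,79)),'near':((195,240),(598.5,270)),'h':((197,394),(591,393)),'barL':((57,250),(461,256)),'barR':((345,255),(722,261))}
for n,(a,b) in D.items():
    z={'far':.204,'near':.204,'h':.175}.get(n,.118)
    A=atz(fs[1],px(1,a),z);B=atz(fs[2],px(2,b),z);D[n]=(A,B)
    print(n,A.round(4),B.round(4),tri(fs[1:3],[px(1,a),px(2,b)])[0].round(3))
for k in(0,1):
    for p,q in(('near','far'),('h','far'),('h','near')):
        d=D[q][k]-D[p][k];print(p,q,np.degrees(np.arctan2(d[1],d[0])).round(1),np.hypot(*d[:2]).round(4))
```

```text
far [0.7211 0.2051 0.204 ] [0.7204 0.2062 0.204 ] [0.721 0.206 0.203]
near [0.64   0.1785 0.204 ] [0.6415 0.1801 0.204 ] [0.64  0.179 0.194]
h [0.5757 0.1562 0.175 ] [0.577  0.1574 0.175 ] [0.574 0.156 0.166]
barL [0.6136 0.2499 0.118 ] [0.613  0.2477 0.118 ] [0.614 0.247 0.129]
barR [0.6629 0.1071 0.118 ] [0.6618 0.106  0.118 ] [0.662 0.108 0.127]
near far 18.2 0.0853
h far 18.6 0.1534
h near 19.1 0.0681
near far 18.3 0.0831
h far 18.8 0.1514
h near 19.3 0.0684
```

Run:
```python
from h import *
import pickle
psi=18.6;ex=np.array([np.cos(np.radians(psi)),np.sin(np.radians(psi)),0])
h=np.array([.5750,.1567,0]);o=[180,0,psi];Z=np.array([0,0,1])
env.gripper_to(0.7)
env.goto(h+.24*Z,o)
print(env.move_straight(h+.135*Z,rate=.08,force_limit=8))
env.gripper_to(0,grasp_force=20)
s=env.read_state();print(s['opening']*87,s['finger_force'],s['position'],s['force'],s['tool_rot'])
if abs(s['opening']*87-24)<5:
    p=np.array(s['position'])
    print(env.move_straight(p-.050*ex,rate=.04,force_limit=25));env.dwell(.6)
    s=env.read_state();print((np.array(s['position'])-p)@ex,s['force'],s['opening']*87,s['clock'])
    f=env.grab_frame('top');g=env.grab_frame('scene');w=env.grab_frame('wrist')
    a=f['image'][105:235,105:235];b=g['image'][120:230,270:380]
    cv2.imwrite('pics/pull.png',np.hstack([cv2.resize(a,(400,400)),cv2.resize(b,(400,400))]))
    for t in('far_top_center','near_top_center'):
      for q in(f,g,w): print(t,[(np.round(d['xyz'],3).tolist(),round(d['score'],2)) for d in env.search_frame(q,t)])
```

```text
False
23.707104318579535 20.00082777813077 [0.57503785 0.1565745  0.13502275] [ 1.41632776 -0.7348088  -0.21661866] [1.79989537e+02 1.92368124e-03 1.86023550e+01]
False
-0.05024270993338754 [-0.48024378 -2.90521413  1.46216114] 24.182429913186144 9.925
far_top_center [([0.622, 0.164, 0.121], 0.32)]
far_top_center []
far_top_center []
near_top_center [([0.663, 0.188, 0.161], 0.61), ([0.677, 0.181, 0.122], 0.38)]
near_top_center []
near_top_center []
```

View pics/pull.png

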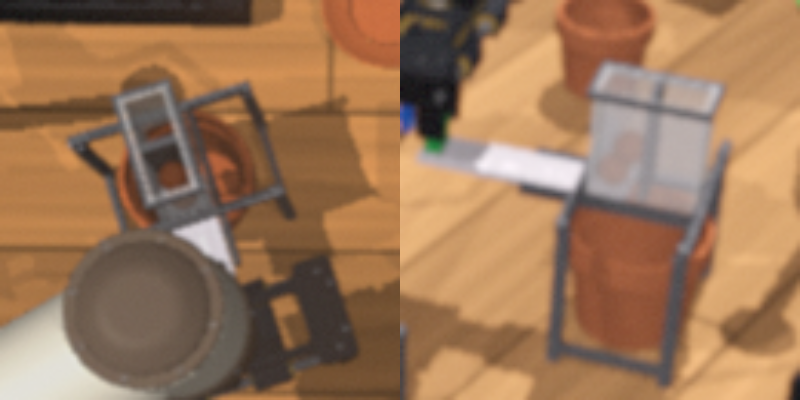

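The scene crop shows the far bay (680,150) empty and the near balls still in place at (620,155). The top crop shows balls in the pot near (225,185). Now I'll push the gate shut.

Run:
```python
from h import *
psi=18.6;ex=np.array([np.cos(np.radians(psi)),np.sin(np.radians(psi)),0]);Z=np.array([0,0,1])
p=np.array(env.read_state()['position'])
print(env.move_straight(p+.056*ex,rate=.04,force_limit=15))
s=env.read_state();q=np.array(s['position']);print((q-p)@ex,s['force'],s['opening']*87)
env.gripper_to(0.7)
print(env.move_straight(q+.12*Z,rate=.1))
env.goto([.50,.10,.40],[180,0,psi]);env.dwell(.3)
f=env.grab_frame('top');g=env.grab_frame('scene');w=env.grab_frame('wrist')
a=w['image'][0:200,140:340];b=g['image'][120:230,270:380]
cv2.imwrite('pics/end.png',np.hstack([cv2.resize(a,(400,400)),cv2.resize(b,(400,400))]))
for t in('far_top_center','pot','gate_handle'):
  for k in(f,w): print(t,[(np.round(d['xyz'],3).tolist(),round(d['score'],2)) for d in env.search_frame(k,t)])
print(env.read_state()['clock'])
```

```text
True
0.05035253117107043 [-1.18181755 -0.09834872  2.90496837] 23.856331536876663
False
far_top_center []
far_top_center [([0.684, 0.161, 0.024], 0.5)]
pot [([0.702, 0.173, 0.068], 0.65)]
pot [([0.693, 0.165, 0.067], 0.71)]
gate_handle [([0.271, -0.152, 0.117], 0.9), ([0.288, 0.19, 0.117], 0.75), ([0.756, -0.273, 0.115], 0.65), ([0.708, 0.197, 0.119], 0.48)]
gate_handle [([0.601, 0.161, 0.115], 0.85), ([0.722, -0.259, 0.118], 0.67)]
15.35
```

View pics/end.png

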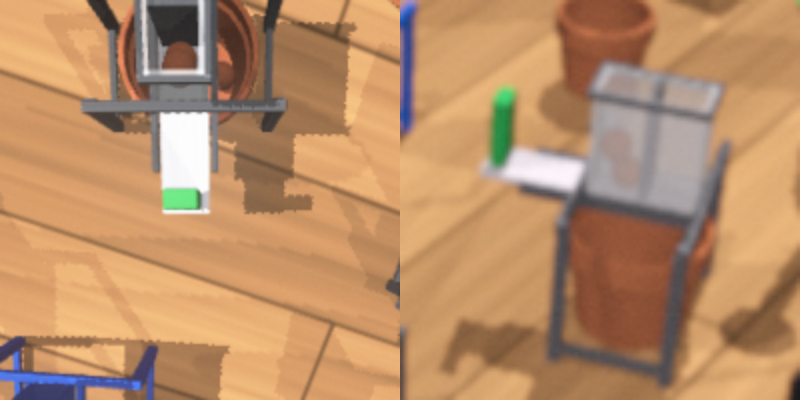

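The gate is shut, the near balls are in the hopper, and one ball shows in the pot at (228,72). I'll take one more view from above to see the second.

Run:
```python
from h import *
env.goto([.60,.14,.40],[180,0,18.6])
w=env.grab_frame('wrist');u=proj(w,[.681,.19,.1]).astype(int);print(u)
env.move_straight([.60,.25,.40]);v=env.grab_frame('wrist');x=proj(v,[.681,.19,.1]).astype(int);print(x)
c=lambda f,u:cv2.resize(f['image'][max(0,u[1]-60):u[1]+60,u[0]-60:u[0]+60],(400,400),interpolation=cv2.INTER_CUBIC)
cv2.imwrite('pics/chk.png',np.hstack([c(w,u),c(v,x)]))
h=[atz(f,d,0.175) for f in() for d in()]
for k in(w,v):
    m=cv2.inRange(cv2.cvtColor(k['image'],cv2.COLOR_BGR2HSV),(50,110,180),(80,255,255))
    y=proj(k,[.575,.1567,.175]);q=np.argwhere(m)[:,::-1];q=q[np.hypot(*(q-y).T)<15];print('handle',atz(k,q.mean(0),.175))
print(env.read_state()['clock'])
```

```text
[237  98]
[301 120]
handle [0.57593277 0.15672599 0.175     ]
handle [0.57538409 0.15974262 0.175     ]
16.8417
```

View pics/chk.png

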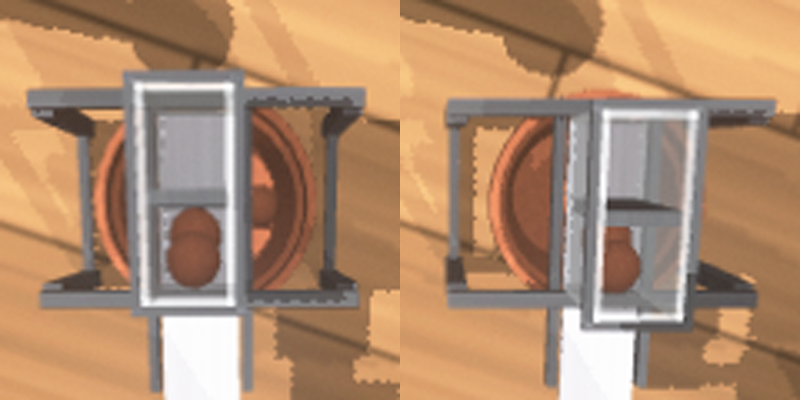

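The far bay is empty over a closed gate (195,150), and both near balls are in place (193,245). One ball shows in the pot at (262,205). The other is hidden under the gate, and none is on the bench. Nothing is touching the robot, so I'm handing the job in.

```bash
python3 -c "
from h import *
print(env.close_job())"
```

```text
the job is handed in; nothing more can be done
None
```

I handed the job in at about 17 s: the far bay is empty, the near balls are still in the hopper, the green gate is shut and the pot is standing, but I saw only one of the two far balls in the pot and take the other to be there too, hidden under the gate, as none lay on the bench.

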